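# Trace a housing joint with a stylus

### The job

Take the stylus out of its stand and guide its point along the whole joint on top of the longer of the two metal housings, from the end with the brass cable gland to the plain end. Keep the point on the joint or just a few millimetres above it, without pressing, in one slow steady pass of about 3 cm per second. Then put the stylus back in its stand and let go.

Things in the scene. Friction and masses are not known exactly. Their poses are not given: they have to be found in the camera images.
- stylus_grip (a point): centre of the stylus's grip, where to grasp it. The stylus is a round bare-metal hand tool, 125 mm long, 0.12 kg nominal, standing upright in its stand, point down. The grip is an aluminium cylinder 22 mm in diameter, from 31 mm below this point to 30 mm above it (its flat top). z runs along the tool, away from the point.
- stylus_tip (a point): the point of the stylus, 5 mm wide, on its axis, 95 mm below stylus_grip; in the stand it hangs 12 mm above the bench.
- stylus: the loose stylus; origin and axes as stylus_grip. Below the grip is a disc collar 44 mm in diameter, 6 mm thick, its underside 37 mm below the origin and resting on the stand; then a steel shank 16 mm in diameter that tapers over its last 35 mm to the point.
- stand_mouth (a point): centre of the stand's round mouth, 70 mm above the bench. The stand is a fixed black upright tube, 50 mm outside diameter, on a dark steel foot 84 mm in diameter. The mouth is 28 mm wide and 63 mm deep (the 16 mm shank has 6 mm to spare all round). With the stylus fully in, its collar lies flat on the tube's top and stylus_grip is 37 mm above this point.
- long_housing: the longer fixed metal housing, 74 x 144 x 44 mm, lying in a tray; origin at the centre of its underside, length along y. Two grey halves with a dark 4 mm gasket joint (the seam) down the middle of the flat top; 2 mm high screw heads 24 mm either side. On its +y end a brass gland 26 mm across sticks out 20 mm; the -y end is plain. The other one, 94 mm long, is a bystander.
- seam_start (a point): the start of the seam path: on the joint line, at the height of the housing's top (47 mm above the bench), 10 mm in from the end face with the brass gland.
- seam_mid (a point): the middle of the seam, on the top of the longer housing; its y axis runs along the seam towards the gland end, x across it, z up. The housing lies in an open red tray, 215 mm wide and 300 mm deep, whose thin walls stand 62 mm above the bench (15 mm higher than the seam).
- seam_end (a point): the end of the seam path: on the joint line, at top height, 10 mm in from the plain end face; 120 mm from seam_start.

How it is judged:
By the outcome, as a careful person would: the job done as asked, in the order asked, and still so for the second after the job is handed in, with the robot touching nothing.
It also fails if it takes over 58 s, if anything falls off the work surface, if the arm or the gripper's body presses on something with over 40 N, if the wrist force passes 120 N, or if a joint passes its speed limit or range.

### The arm

A 7-joint arm with a two-finger parallel gripper is mounted at the origin on a cart in front of the work surface, level with it; the furniture and walls round the work are solid. World frame = base frame: x ahead of the robot, y to its left, z up, the work surface at z = 0. Lengths are in m, angles in rad, forces in N, time in s.
With the tool pointing down it reaches from about 0.4 to 0.9 m from the base axis. Payload 5.5 kg.
Tool frame: the origin (TCP) lies midway between the tips of the shut fingers; the grasp point (between the pads) lies 19 mm behind it; z points along the fingers, x is the direction in which the jaws open and shut, and the axes are right-handed (so a half turn about z gives the same grasp; the last joint's range is limited). The gripper opens to 85 mm and grips with 20 to 120 N. Pads are 22 mm wide; open, the fingers measure 114 mm over their backs; the gripper's body (76 mm by 85 mm) begins 54 mm behind the grasp point. The pads swing forward as they close: fully open they stand 13 mm farther back than shut.
Start: joints at [-0.883, 0.501, -0.427, 1.55, 0.221, 1.138, -0.21], TCP at [0.268, 0.592, 0.231] pointing down, gripper open.
Joint ranges: [-2.88, 2.88], [-0.31, 2.03], [-1.54, 1.56], [0.2, 2.42], [-1.41, 4.55], [0.19, 2.02], [-2.57, 2.57]. Speed limits (rad/s): [2.57, 2.57, 3.14, 3.14, 3.14, 3.14, 3.14].

### API

Orientations are given as a rotation vector (axis times angle).
In Python, from station import read_state, read_camera, job_done gives the robot as it stands. The module is installed in compiled form; this text tells all that it offers.
- The arm moves only by the tool move_arm, never from a script. Its argument "plan" is a list that holds one entry, the list of rows, each a list of 7 numbers: the finger opening in cm, from 0 to 8.54, then the shift along the tool's x, y, z in cm, then the turn, a rotation vector about the tool's x, y, z in rad. A call has 1 to 12 rows; each row shifts and turns the commanded pose from where the row before left it, along the tool's axes as they then stand; what a row does not reach is not made up. A row lasts 1/12 s, in which the tool goes at most 41.7 mm and 7.16 degrees, less where a joint would pass 70% of its speed; a pose out of reach is approached as far as the arm can. A call is refused whole if a number of a shift passes 4.17 or a number of a turn 0.125, either way. A call with a gripper value outside its range is refused whole. The fingers move at their own pace and stop on an object; "newtons" is the grip in N (left out, the last holds). Time passes only in rows, so rows that do not move let the fingers close. It gives the time, the measured TCP pose, the force and the opening at its end, in the units of the state.
- read_state(): the state, without advancing time (a new reading comes with each control period).
- read_camera(name): name is "side" or "top" or "wrist"; returns a dict with "img" (480x640x3 uint8, blue, green, red), "z_map" (480x640 float32, m along the optical axis (not along the pixel's ray), 0 where there is no reading), "intrinsics" (3x3 intrinsics, pixels), "origin" and "orientation" of the camera in the world. Camera axes: x right, y down, z forward; pixel columns grow to the right and rows downward; lengths in m; the calibration is good to about 2 mm. A picture is of the moment at which its call begins.
- job_done(): hands the job in, once; it reports no verdict.
The state is a dict: "time": time; "q": joint angles; "dq": joint speeds; "tau": joint torques, N m; "eef_pos": TCP position; "orientation": TCP orientation; "contact_force": force on the tool from outside, world axes, zero at the start; "torque": the same for the moment, N m; "finger_gap": finger opening in m.
Only numpy, scipy, OpenCV 4.12 (cv2) and the standard library are available. Lean on these libraries where they do the work, as an engineer would, in place of code of your own. Each camera call takes 0.05 s, during which the arm holds its last target.

## Working session

There is one attempt and no reset: what is moved stays moved. The work goes in short steps, Python scripts to look and compute and a tool call to move; the robot and the scene stay as the last step left them, time stands still between calls to the robot, and variables do not carry over. Pictures are saved under pics/ and viewed, and the job is handed in when it is done.

Besides the shell and the picture viewer there is one more tool, called after "Request:" as name(argument=value, ...) on one line, values as JSON. move_arm: Moves the arm, as the interface text tells. Its arguments: {"type":"object","properties":{"plan":{"type":"array"},"newtons":{"type":"number"}},"required":["plan"]}

```bash
mkdir -p pics; python3 - <<'E'
from station import *
import cv2
s=read_state()
for k in s: print(k,s[k])
for n in("side","top","wrist"):
    c=read_camera(n); cv2.imwrite(f"pics/{n}0.png",c["img"]); print(n,c["intrinsics"],c["origin"],c["orientation"])
    import numpy as np; np.savez(f"{n}0.npz",**c)
E
```

```text
time 0.0
q [-0.88278362  0.50185502 -0.4267713   1.55144472  0.22080399  1.1383019
 -0.2103004 ]
dq [-0.00046239  0.00047918  0.00020747 -0.00057485 -0.0001179   0.00216873
  0.00026863]
tau [ 1.29217526e-03 -5.69518232e+01 -5.81551105e+00 -2.80941886e+01
  1.05315374e-02  1.22411741e-02  1.76197766e-06]
eef_pos [0.26766517 0.59157062 0.23025529]
orientation [ 2.63894271e+00  1.70270993e+00 -2.62347700e-03]
contact_force [-0.22386753 -0.38591966  0.59336791]
torque [ 0.02599773 -0.02176877  0.01005941]
finger_gap 0.08543532716700339
side [[470.83735118   0.         322.54689384]
 [  0.         470.83735118 244.07775564]
 [  0.           0.           1.        ]] [ 0.52935689 -0.67339048  0.42747407] [-1.97894897e+00 -6.27483413e-02  1.89543068e-03]
top [[611.34404439   0.         321.80790062]
 [  0.         611.34404439 232.10813279]
 [  0.           0.           1.        ]] [0.28804397 0.11996111 1.19194004] [-2.11282664  2.11530234 -0.22722574]
wrist [[385.41128218   0.         330.53462376]
 [  0.         385.41128218 242.27652347]
 [  0.           0.           1.        ]] [0.2026745  0.62109586 0.37364272] [2.4285675  1.56487505 0.22660621]
```

View pics/top0.png

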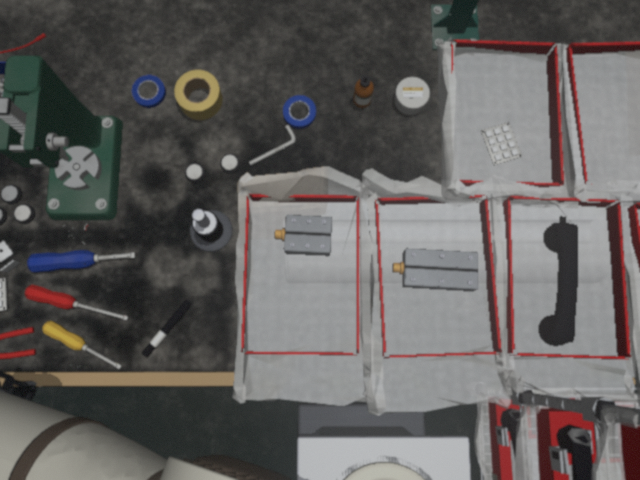

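View pics/side0.png

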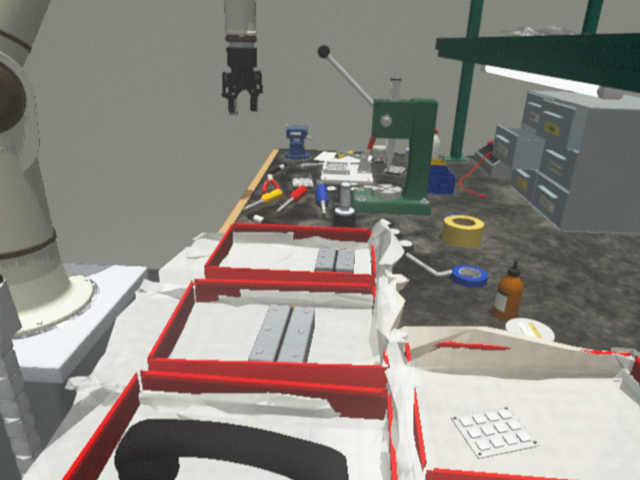

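View pics/wrist0.png

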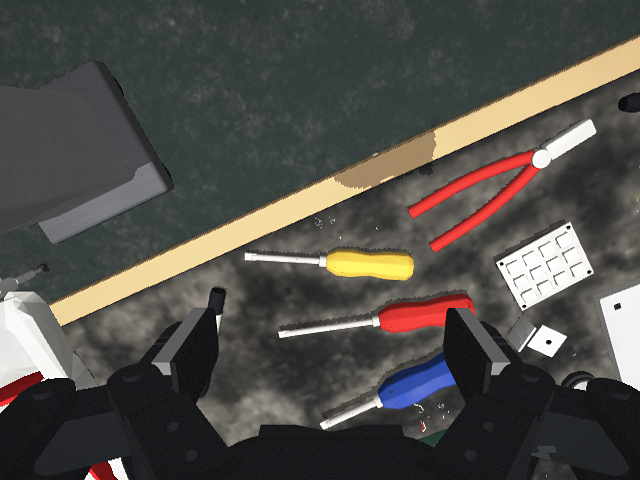

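Top view: the stylus and stand are at about (208,225). The long housing is centred at about (440,270), with its gland on the left, facing +y. I'll zoom in and measure next.

```bash
cat > h.py <<'E'
import numpy as np,cv2
from scipy.spatial.transform import Rotation as R
def pts(c):
    K=c["intrinsics"];z=c["z_map"];v,u=np.mgrid[:480,:640]
    P=np.stack([(u-K[0,2])/K[0,0]*z,(v-K[1,2])/K[1,1]*z,z],-1)
    W=P@R.from_rotvec(c["orientation"]).as_matrix().T+c["origin"]; W[z==0]=np.nan
    return W
def proj(c,p):
    K=c["intrinsics"]; q=R.from_rotvec(c["orientation"]).as_matrix().T@(np.array(p)-c["origin"]); q=K@q; return q[:2]/q[2]
E
python3 - <<'E'
from h import *
c=dict(np.load("top0.npz")); W=pts(c)
im=c["img"]
a=cv2.resize(im[195:265,170:250],None,fx=6,fy=6,interpolation=cv2.INTER_NEAREST)
b=cv2.resize(im[235:305,380:490],None,fx=6,fy=6,interpolation=cv2.INTER_NEAREST)
cv2.imwrite("pics/ta.png",a);cv2.imwrite("pics/tb.png",b)
print("bench",W[225,150],W[160,250])
X=W[195:265,170:250].reshape(-1,3)
for lo,hi in((.125,.15),(.095,.115),(.06,.085),(.005,.02)):
    S=X[(X[:,2]>lo)&(X[:,2]<hi)]
    if len(S): print(lo,hi,len(S),S.mean(0),S.min(0),S.max(0), np.median(S,0))
g=W[235:305,380:490]
m=(abs(g[...,2]-.047)<.006); 
m2=m.astype(np.uint8); n,l,st,_=cv2.connectedComponentsWithStats(m2); k=1+np.argmax(st[1:,4]); S=g[l==k]
print(len(S),st[k],np.median(S[:,2]),cv2.minAreaRect((S[:,:2]*1000).astype(np.float32)))
np.set_printoptions(precision=3,suppress=True)
for (u,v) in((405,268),(440,268),(475,270),(440,255)): print(u,v,W[v,u])
E
```

```text
bench [nan nan nan] [ 6.91014073e-01  2.59374234e-01 -5.93697876e-04]
0.125 0.15 135 [0.5407472  0.33250874 0.13738139] [0.53185371 0.32277111 0.12520456] [0.55207426 0.34414137 0.1432677 ] [0.54031129 0.33237641 0.13796055]
0.095 0.115 36 [0.53598053 0.32829676 0.10617804] [0.53095625 0.32281188 0.09508346] [0.54838735 0.33947081 0.11452395] [0.53405395 0.32703017 0.1063189 ]
0.06 0.085 585 [0.53423647 0.30518764 0.07121908] [0.46596313 0.25241343 0.06009079] [0.6001205  0.35740991 0.08465908] [0.53297979 0.31856804 0.0721726 ]
0.005 0.02 1807 [0.54137181 0.34420823 0.00738875] [0.47462767 0.27904446 0.00500121] [0.6153934  0.41719286 0.01959603] [0.53322146 0.34093976 0.00691827]
2710 [  23   13   75   43 2710] 0.048666460781982224 ((459.7680969238281, -111.03087615966797), (140.3525848388672, 72.97679138183594), 86.58451843261719)
405 268 [ 0.46  -0.044  0.049]
440 268 [ 0.461 -0.111  0.045]
475 270 [ 0.458 -0.178  0.042]
440 255 [ 0.485 -0.111  0.051]
```

```bash
python3 - <<'E'
from h import *
c=dict(np.load("side0.npz")); im=c["img"]
cv2.imwrite("pics/sa.png",cv2.resize(im[165:245,305:385],None,fx=6,fy=6,interpolation=cv2.INTER_NEAREST))
cv2.imwrite("pics/sb.png",cv2.resize(im[270:390,200:340],None,fx=5,fy=5,interpolation=cv2.INTER_NEAREST))
E
```

```text
(no output)
```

View pics/ta.png

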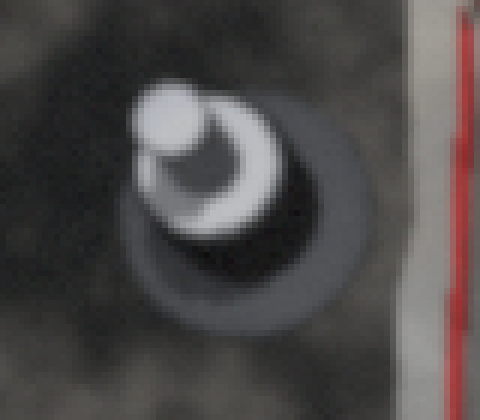

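View pics/tb.png

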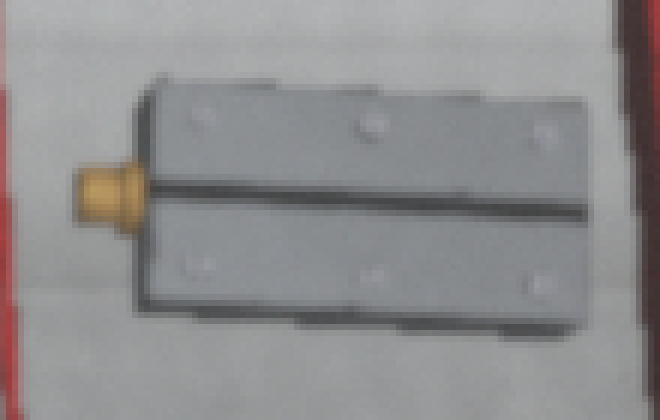

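View pics/sa.png

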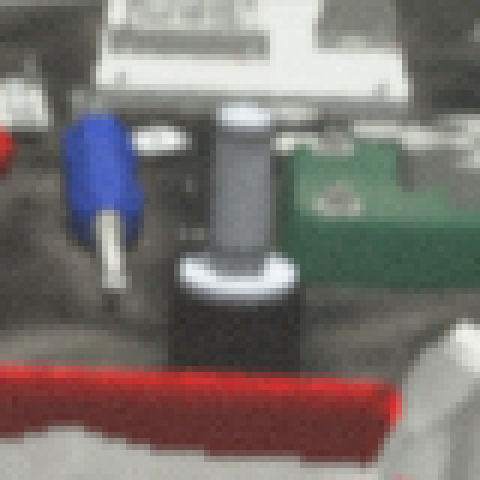

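View pics/sb.png

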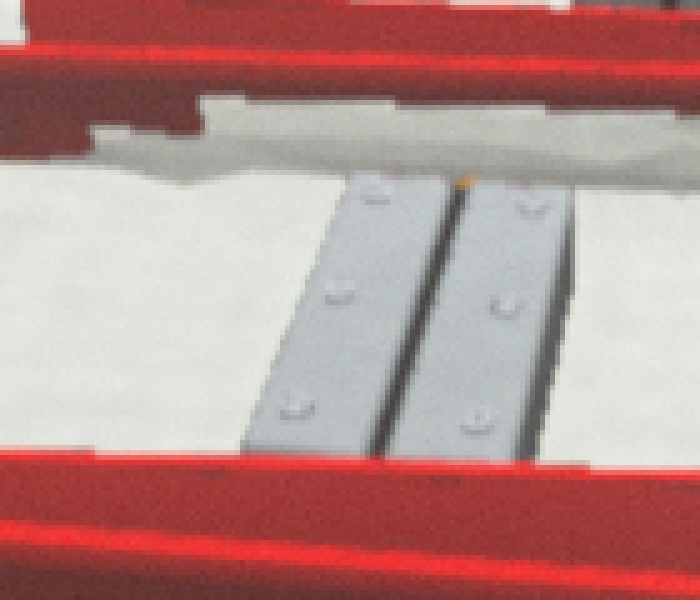

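```bash
cat >> h.py <<'E'
def ray(c,u,v,z):
    K=c["intrinsics"]; d=R.from_rotvec(c["orientation"]).as_matrix()@np.array([(u-K[0,2])/K[0,0],(v-K[1,2])/K[1,1],1.])
    return c["origin"]+d*(z-c["origin"][2])/d[2]
E
python3 - <<'E'
from h import *
np.set_printoptions(precision=4,suppress=True)
c=dict(np.load("top0.npz"))
print("grip top",ray(c,198.0,214.3,.137))
print("foot", ray(c,170+247/6-.5,195+213/6-.5,.006))
print("collar", ray(c,170+210/6-.5,195+166/6-.5,.076))
for p in((404.5,265.9),(477.3,270.2)):print("seam",ray(c,*p,.047))
for p in((150,86),(150,305),(587,100),(587,327)):print("corner",ray(c,380+p[0]/6-.5,235+p[1]/6-.5,.047))
s=dict(np.load("side0.npz"))
print("side grip top",ray(s,305+244/6-.5,165+117/6-.5,.137))
print("collar",ray(s,305+239/6-.5,165+272/6-.5,.076))
for p in((461,186),(377,455)):print("side seam",ray(s,200+p[0]/5-.5,270+p[1]/5-.5,.047))
st=__import__("station").read_state()
M=R.from_rotvec(st["orientation"]).as_matrix(); print(M,st["eef_pos"])
w=dict(np.load("wrist0.npz")); Rw=R.from_rotvec(w["orientation"]).as_matrix()
print("cam in tool",M.T@(w["origin"]-st["eef_pos"])); print(M.T@Rw)
E
```

```text
grip top [0.5436 0.3331 0.137 ]
foot [0.5433 0.3332 0.006 ]
collar [0.5432 0.3327 0.076 ]
seam [ 0.4648 -0.0433  0.047 ]
seam [ 0.4564 -0.1809  0.047 ]
corner [ 0.4976 -0.0443  0.047 ]
corner [ 0.4278 -0.0422  0.047 ]
corner [ 0.493 -0.183  0.047]
corner [ 0.4208 -0.179   0.047 ]
side grip top [0.5419 0.3345 0.137 ]
collar [0.5428 0.3366 0.076 ]
side seam [ 0.4637 -0.0452  0.047 ]
side seam [ 0.4561 -0.1795  0.047 ]
[[ 0.4121  0.9112 -0.0007]
 [ 0.9112 -0.4121 -0.0014]
 [-0.0015 -0.0001 -1.    ]] [0.2677 0.5917 0.2305]
cam in tool [-0.0002 -0.0713 -0.1431]
[[ 1.     -0.0015 -0.    ]
 [ 0.0015  0.9584  0.2854]
 [-0.0004 -0.2854  0.9584]]
```

```bash
python3 - <<'E'
from h import *
np.set_printoptions(precision=3,suppress=True)
for n in("top","side"):
    W=pts(dict(np.load(n+"0.npz"))).reshape(-1,3); W=W[~np.isnan(W).any(1)]
    for y0 in np.arange(-.25,.65,.05):
        S=W[(W[:,1]>y0)&(W[:,1]<=y0+.05)&(W[:,0]>.2)&(W[:,0]<.8)]
        r=[]
        for x0 in np.arange(.25,.8,.05):
            T=S[(S[:,0]>x0)&(S[:,0]<=x0+.05)]
            r.append(np.percentile(T[:,2],99) if len(T)>5 else np.nan)
        print(n,"y%.2f"%y0,np.array(r))
# desired rotation
a=np.arctan2(.998,.0598); 
M0=R.from_rotvec([2.63894271e+00,1.70270993e+00,-2.62347700e-03])
Md=R.from_matrix(np.array([[np.cos(a),np.sin(a),0],[np.sin(a),-np.cos(a),0],[0,0,-1.]]).T)
print("turn tool",(M0.inv()*Md).as_rotvec())
print("shift start tool",M0.inv().apply(np.array([.5435,.3335,.23])-[0.26766517,0.59157062,0.23025529]))
E
```

```text
top y-0.25 [0.061 0.067 0.068 0.067 0.068 0.067 0.067 0.09  0.024 0.028 0.02 ]
top y-0.20 [0.03  0.066 0.018 0.053 0.054 0.066 0.082 0.079 0.021 0.021 0.02 ]
top y-0.15 [0.065 0.065 0.018 0.053 0.054 0.019 0.092 0.084 0.085 0.086 0.082]
top y-0.10 [0.066 0.064 0.018 0.054 0.054 0.019 0.103 0.101 0.01  0.01  0.046]
top y-0.05 [0.066 0.063 0.022 0.052 0.052 0.023 0.103 0.102 0.01  0.01  0.042]
top y-0.00 [0.048 0.067 0.067 0.067 0.067 0.068 0.071 0.09  0.01  0.011 0.01 ]
top y0.05 [0.064 0.067 0.064 0.063 0.047 0.051 0.067 0.094 0.009 0.01  0.01 ]
top y0.10 [0.039 0.067 0.019 0.018 0.052 0.054 0.067 0.105 0.01  0.01  0.023]
top y0.15 [0.041 0.067 0.018 0.018 0.052 0.053 0.076 0.106 0.009 0.013 0.024]
top y0.20 [0.03  0.066 0.022 0.018 0.02  0.037 0.071 0.094 0.013 0.011 0.01 ]
top y0.25 [0.043 0.066 0.067 0.066 0.066 0.066 0.066 0.084 0.02  0.01  0.01 ]
top y0.30 [0.734 0.009 0.009 0.01  0.01  0.141 0.136 0.009 0.02  0.011 0.053]
top y0.35 [0.727 0.01  0.021 0.012 0.009 0.079 0.01  0.02  0.022 0.009 0.054]
top y0.40 [0.011 0.021 0.02  0.009 0.009 0.01  0.01  0.01  0.009 0.009 0.019]
to
[... 1110 characters left out ...]
 y0.25 [0.039 0.063 0.062 0.063 0.063 0.063 0.063 0.082 0.017 0.005 0.005]
side y0.30 [  nan   nan   nan   nan   nan 0.138 0.137   nan 0.016 0.005 0.05 ]
side y0.35 [0.004   nan 0.018   nan   nan   nan   nan   nan 0.017 0.005 0.05 ]
side y0.40 [0.012 0.018 0.017 0.005 0.005 0.005 0.005 0.005 0.005 0.006 0.005]
side y0.45 [0.011 0.005 0.017 0.005 0.02  0.005 0.005 0.005 0.005 0.005 0.005]
side y0.50 [0.429 0.015 0.017 0.005 0.023 0.005 0.044 0.256 0.055 0.036 0.044]
side y0.55 [0.507 0.508 0.026 0.028 0.036 0.006 0.037 0.338 0.343 0.295 0.294]
side y0.60 [0.353 0.347 0.027 0.029 0.413 0.378 0.33  0.291 0.291 0.295 0.295]
turn tool [-0.     0.002 -0.365]
shift start tool [-0.121  0.358  0.   ]
```

Request:
move_arm(plan=[[[5,-0.5,1.5,0,0,0,0],[5,-1,3,0,0,0,0],[5,-1,3,0,0,0,0],[5,-1,3,0,0,0,0],[5,-1,3,0,0,0,0],[5,-1,3,0,0,0,0],[5,-1,3,0,0,0,0],[5,-1,3,0,0,0,0],[5,-1,3,0,0,0,0],[5,-1,3,0,0,0,0],[5,-1,3,0,0,0,0],[5,-0.5,1.5,0,0,0,0]]])

```text
time: 1.15
eef_pos: [0.5276, 0.3498, 0.231]
orientation: [2.642, 1.693, -0.0]
contact_force: [0.8, -0.3, -0.0]
finger_gap: 0.0495
```

Request:
move_arm(plan=[[[5,0,0,0,0,0,-0.07],[5,0,0,0,0,0,-0.07],[5,0,0,0,0,0,-0.07],[5,0,0,0,0,0,-0.07],[5,0,0,0,0,0,-0.085],[5,0,0,0,0,0,0],[5,0,0,0,0,0,0]]])

```text
time: 1.73
eef_pos: [0.5237, 0.3547, 0.2311]
orientation: [2.29, 2.15, -0.001]
contact_force: [-0.3, 0.1, -0.2]
finger_gap: 0.0498
```

```bash
cat > look.py <<'E'
from h import *
from station import *
import sys
np.set_printoptions(precision=4,suppress=True)
s=read_state(); M=R.from_rotvec(s["orientation"])
def d(p): return M.inv().apply(np.array(p)-s["eef_pos"])*100
E
python3 - <<'E'
from look import *
print(s["time"],s["eef_pos"],M.as_matrix(),s["finger_gap"],s["contact_force"])
print("to above stylus cm",d([.5435,.3335,.23]))
a=np.arctan2(.998,.0598)
Md=R.from_matrix(np.array([[np.cos(a),np.sin(a),0],[np.sin(a),-np.cos(a),0],[0,0,-1.]]).T)
print("turn",(M.inv()*Md).as_rotvec())
w=read_camera("wrist");cv2.imwrite("pics/w1.png",w["img"]); np.savez("w1.npz",**w)
print(proj(w,[.5435,.3335,.137]))
E
```

```text
1.7333 [0.5237 0.3547 0.2311] [[ 0.0632  0.998  -0.0002]
 [ 0.998  -0.0632 -0.0005]
 [-0.0006 -0.0002 -1.    ]] 0.049771848579080485 [-0.2845  0.1233 -0.1609]
to above stylus cm [-1.9927  2.1144  0.1085]
turn [-0.0002  0.0006 -0.0034]
[301.3042 274.2424]
```

View pics/w1.png

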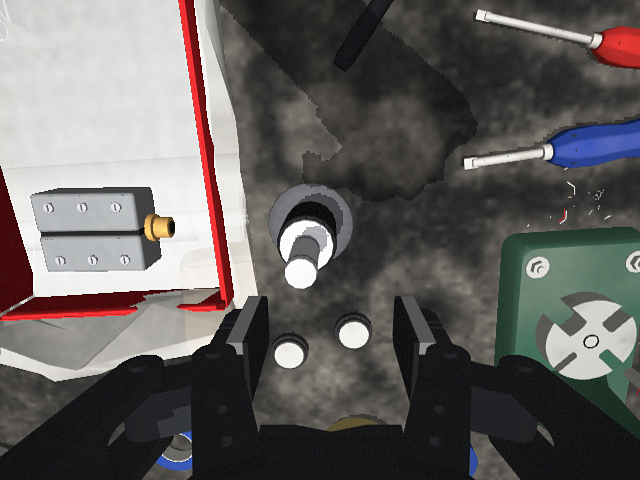

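The wrist view shows the grip's top at (300,272), against a prediction of (301,274). They agree to about 1 mm, so I'm going in.

Request:
move_arm(plan=[[[5,-1,1,0,0,0,0],[5,-1.05,1.05,0,0,0,0],[5,0,0,1,0,0,0],[5,0,0,2,0,0,0],[5,0,0,2,0,0,0],[5,0,0,1,0,0,0],[5,0,0,0,0,0,0],[5,0,0,0,0,0,0]]])

```text
time: 2.45
eef_pos: [0.5423, 0.3338, 0.1706]
orientation: [-2.287, -2.153, 0.002]
contact_force: [-0.2, -0.9, 1.0]
finger_gap: 0.0498
```

```bash
python3 - <<'E'
from look import *
print(s["time"],s["eef_pos"],s["finger_gap"],s["contact_force"],d([.5435,.3335,.088]))
w=read_camera("wrist");cv2.imwrite("pics/w2.png",w["img"])
print(proj(w,[.5435,.3335,.137]),proj(w,M.apply([0,0,-.019])+s["eef_pos"]))
E
```

```text
2.45 [0.5423 0.3338 0.1706] 0.049767255448262375 [-0.1533 -0.9284  1.0195] [-0.0129  0.13    8.2565]
[331.458  281.2773] [332.3544 333.6555]
```

View pics/w2.png

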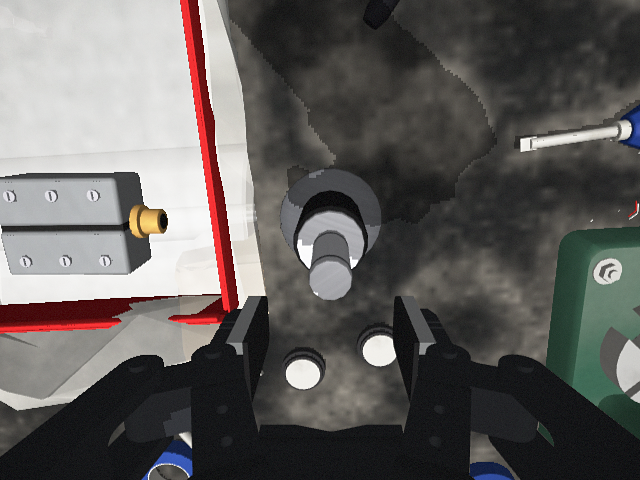

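Request:
move_arm(plan=[[[5,-0.05,0.05,1,0,0,0],[5,0,0,2,0,0,0],[5,0,0,2,0,0,0],[5,0,0,2,0,0,0],[5,0,0,1.2,0,0,0],[5,0,0,0,0,0,0],[5,0,0,0,0,0,0]]])

```text
time: 3.08
eef_pos: [0.5428, 0.3339, 0.0892]
orientation: [-2.287, -2.154, 0.001]
contact_force: [-0.8, 0.2, 1.1]
finger_gap: 0.05
```

Request:
move_arm(plan=[[[3,0,0,0,0,0,0],[2.5,0,0,0,0,0,0],[1,0,0,0,0,0,0],[1,0,0,0,0,0,0],[1,0,0,0,0,0,0],[1,0,0,0,0,0,0],[1,0,0,0,0,0,0],[1,0,0,0,0,0,0]]], newtons=50)

```text
time: 3.75
eef_pos: [0.544, 0.3346, 0.091]
orientation: [2.286, 2.154, 0.005]
contact_force: [-0.2, -0.2, 6.1]
finger_gap: 0.0208
```

```bash
python3 - <<'E'
from look import *
print(s["time"],s["eef_pos"],s["finger_gap"],s["contact_force"],d([.5435,.3335,.088]))
w=read_camera("wrist");cv2.imwrite("pics/w3.png",w["img"])
print(proj(w,[.5435,.3335,.137]),proj(w,M.apply([0,0,-.019])+s["eef_pos"]))
E
```

```text
3.75 [0.544  0.3346 0.091 ] 0.02076375209758669 [-0.1553 -0.2078  6.0536] [-0.1105 -0.0425  0.2978]
[329.3942 379.6065] [332.3879 333.5205]
```

View pics/w3.png

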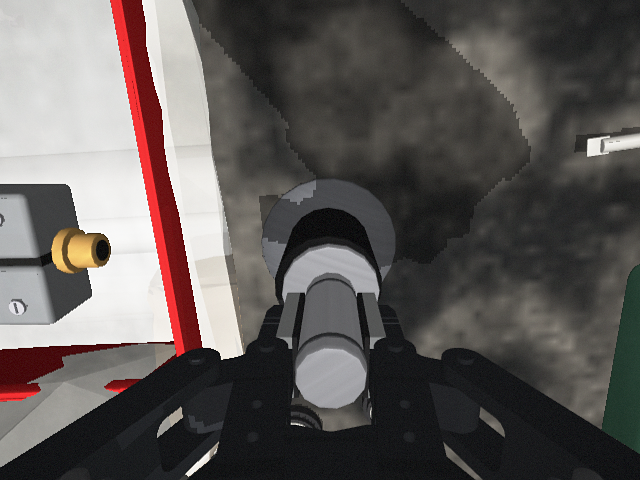

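Request:
move_arm(plan=[[[1,0,0,-0.3,0,0,0],[1,0,0,-0.6,0,0,0],[1,0,0,-1,0,0,0],[1,0,0,-1,0,0,0],[1,0,0,-1,0,0,0],[1,0,0,-1,0,0,0],[1,0,0,-1,0,0,0],[1,0,0,-1,0,0,0],[1,0,0,-1,0,0,0],[1,0,0,-1,0,0,0],[1,0,0,-1,0,0,0],[1,0,0,-0.5,0,0,0]]])

```text
time: 4.8
eef_pos: [0.5435, 0.3342, 0.1952]
orientation: [2.287, 2.154, 0.003]
contact_force: [0.2, 0.4, -1.3]
finger_gap: 0.0209
```

```bash
python3 - <<'E'
from look import *
print(s["time"],s["eef_pos"],s["finger_gap"],s["contact_force"],M.as_matrix())
for n in("wrist","side","top"):
    c=read_camera(n);np.savez(n+"4.npz",**c); 
    p=proj(c,s["eef_pos"]+M.apply([0,0,.079])); q=proj(c,s["eef_pos"]+M.apply([0,0,-.046]));print(n,p,q)
    im=c["img"]
    if n!="wrist":
        u,v=p.astype(int);u0,v0=max(u-40,0),max(v-65,0);im=cv2.resize(im[v0:v0+90,u0:u0+90],None,fx=6,fy=6,interpolation=cv2.INTER_NEAREST);print(u0,v0)
    cv2.imwrite(f"pics/{n}4.png",im)
E
```

```text
4.8 [0.5435 0.3342 0.1952] 0.020903575286284816 [ 0.2248  0.4345 -1.2839] [[ 0.0598  0.9982  0.0017]
 [ 0.9982 -0.0598  0.0011]
 [ 0.0012  0.0016 -1.    ]]
wrist [331.5105 250.6138] [332.8076 380.4816]
side [345.5215 193.084 ] [348.2045 136.4537]
305 128
top [199.5515 217.0016] [184.8315 199.1362]
159 152
```

View pics/wrist4.png

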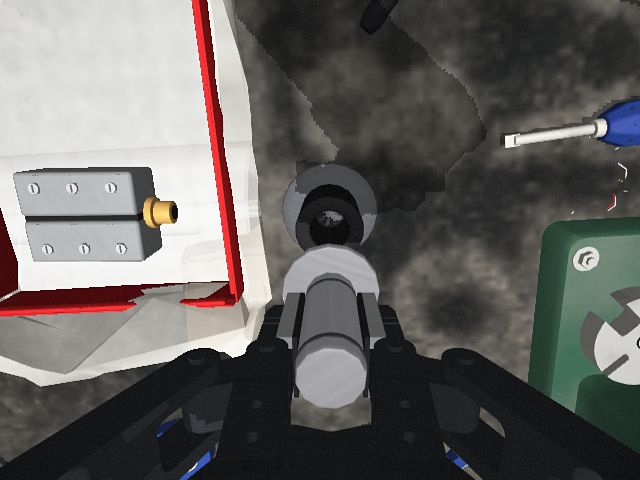

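View pics/side4.png

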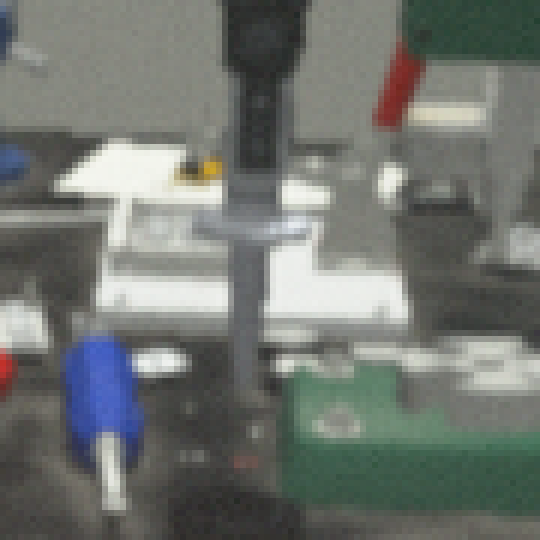

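View pics/top4.png

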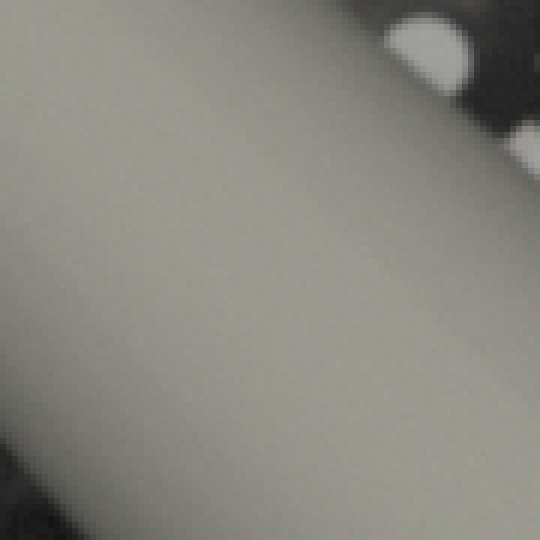

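Side view: the held point is at about (345,194), against a predicted (345.5,193), and the stylus is upright. The shank has cleared the mouth. Next I carry it over the seam start.

Request:
move_arm(plan=[[[1,-1,-0.15,0,0,0,0],[1,-2,-0.3,0,0,0,0],[1,-3,-0.43,0,0,0,0],[1,-3,-0.43,0,0,0,0],[1,-3,-0.43,0,0,0,0],[1,-3,-0.43,0,0,0,0],[1,-3,-0.43,0,0,0,0],[1,-3,-0.43,0,0,0,0],[1,-3,-0.43,0,0,0,0],[1,-3,-0.43,0,0,0,0],[1,-3,-0.43,0,0,0,0],[1,-3,-0.43,0,0,0,0]]])

```text
time: 5.95
eef_pos: [0.4741, 0.0051, 0.1926]
orientation: [-2.287, -2.153, 0.002]
contact_force: [0.2, -0.4, -1.9]
finger_gap: 0.0205
```

Request:
move_arm(plan=[[[1,-3,-0.43,0,0,0,0],[1,-2,-0.3,0,0,0,0],[1,-1,-0.15,0,0,0,0],[1,0,0,0,0,0,0],[1,0,0,0,0,0,0],[1,0,0,0,0,0,0]]])

```text
time: 6.45
eef_pos: [0.4636, -0.0504, 0.1932]
orientation: [-2.284, -2.156, -0.001]
contact_force: [0.3, -0.1, -1.3]
finger_gap: 0.0211
```

```bash
cat > l2.py <<'E'
from look import *
tag=sys.argv[1]
print(s["time"],s["eef_pos"],s["finger_gap"],s["contact_force"],M.as_matrix())
print("tip est",s["eef_pos"]+M.apply([0,0,.079]))
for n in("wrist","side"):
    c=read_camera(n);np.savez(n+tag+".npz",**c)
    print(n,"tip",proj(c,s["eef_pos"]+M.apply([0,0,.079])),"start",proj(c,[.4641,-.0522,.047]),"mid",proj(c,[.4605,-.112,.047]))
    im=c["img"]
    if n=="side": im=cv2.resize(im[210:380,210:350],None,fx=3.5,fy=3.5,interpolation=cv2.INTER_NEAREST)
    cv2.imwrite(f"pics/{n}{tag}.png",im)
E
python3 l2.py 5; python3 -c "
from look import *
print(d([.4641,-.0522,.047]))"
```

```text
6.45 [ 0.4636 -0.0504  0.1932] 0.02108565596263323 [ 0.2547 -0.1084 -1.3326] [[ 0.0578  0.9983 -0.0001]
 [ 0.9983 -0.0578  0.0009]
 [ 0.0009 -0.0001 -1.    ]]
tip est [ 0.4636 -0.0503  0.1142]
wrist tip [331.5589 250.5234] start [328.8561 224.7243] mid [251.3497 224.6837]
side tip [291.3432 269.3579] start [291.5018 309.0899] mid [284.5236 331.0075]
[-0.1965  0.0488 14.6226]
```

View pics/wrist5.png

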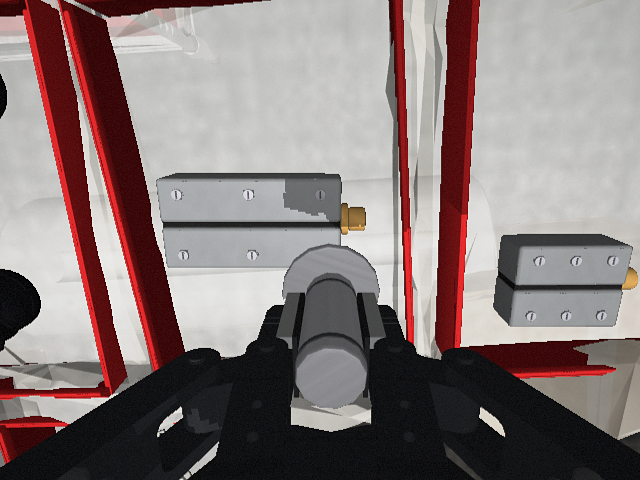

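View pics/side5.png

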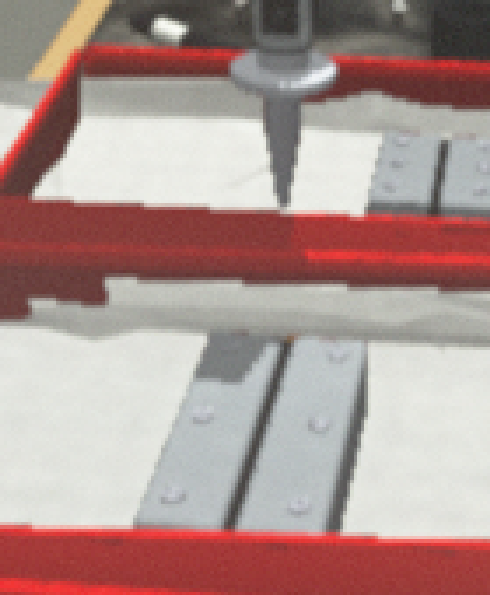

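```bash
python3 - <<'E'
from look import *
for n,rng,horiz in(("wrist5",(168,282),1),("side5",(312,358),0),("top0",(408,474),1)):
    c=dict(np.load(n+".npz")); g=cv2.cvtColor(c["img"],cv2.COLOR_BGR2GRAY).astype(float); out=[]
    for k in range(*rng):
        if horiz:
            lo,hi=(212,235) if n[0]=="w" else (258,278); a=g[lo:hi,k]
        else:
            ctr=int(round(290-(k-312)*(290-277)/46)); lo,hi=ctr-8,ctr+9; a=g[k,lo:hi]
        w=np.clip(np.median(a)-15-a,0,None)
        if w.sum()<20: continue
        i=np.arange(lo,hi); x=(w*i).sum()/w.sum()
        p=ray(c,k,x,.047) if horiz else ray(c,x,k,.047)
        out.append(p)
    o=np.array(out); f=np.polyfit(o[:,1],o[:,0],1); r=np.polyval(f,o[:,1])-o[:,0]
    print(n,len(o),"slope",f[0],"x at y=-.0522,-.112,-.172",np.polyval(f,[-.0522,-.112,-.1719]),"rms",r.std())
w=dict(np.load("wrist5.npz"));print(ray(w,163,222,.047),ray(w,341,223,.047))
# grip top axis by wrist cam
for n,uv in(("wrist5",(330.5,375)),):
    c=dict(np.load(n+".npz"));p=ray(c,*uv,s["eef_pos"][2]+.046);print("grip top by wrist",p,s["eef_pos"])
c=dict(np.load("side5.npz"));print("tip by side at y=-.0503: ")
K=c["intrinsics"];dd=R.from_rotvec(c["orientation"]).as_matrix()@np.array([(291.2-K[0,2])/K[0,0],(268.8-K[1,2])/K[1,1],1.]);print(c["origin"]+dd*(-.0503-c["origin"][1])/dd[1])
E
```

```text
wrist5 114 slope 0.059942822141435204 x at y=-.0522,-.112,-.172 [0.4639 0.4603 0.4567] rms 4.4243968221583424e-05
side5 46 slope 0.05279028089584012 x at y=-.0522,-.112,-.172 [0.4629 0.4597 0.4566] rms 0.00038464973077099974
top0 66 slope 0.05809377901503494 x at y=-.0522,-.112,-.172 [0.4641 0.4606 0.4571] rms 0.00020857163945868363
[ 0.4543 -0.1797  0.047 ] [ 0.4633 -0.0428  0.047 ]
grip top by wrist [ 0.4617 -0.0511  0.2392] [ 0.4637 -0.0503  0.1932]
tip by side at y=-.0503: 
[ 0.4633 -0.0503  0.1151]
```

Request:
move_arm(plan=[[[1,0.1,0.06,0.5,0,0,0],[1,0,0,1,0,0,0],[1,0,0,1.2,0,0,0],[1,0,0,1.2,0,0,0],[1,0,0,1,0,0,0],[1,0,0,0.6,0,0,0],[1,0,0,0.4,0,0,0],[1,0,0,0,0,0,0],[1,0,0,0,0,0,0],[1,0,0,0,0,0,0]]])

```text
time: 7.38
eef_pos: [0.4646, -0.0512, 0.1347]
orientation: [2.286, 2.154, 0.001]
contact_force: [0.3, 0.3, -1.7]
finger_gap: 0.0209
```

```bash
python3 l2.py 6; python3 -c "
from h import *
i=np.load('side6.npz')['img'];cv2.imwrite('pics/side6z.png',cv2.resize(i[270:350,250:330],None,fx=7,fy=7,interpolation=cv2.INTER_NEAREST))"
```

```text
7.3833 [ 0.4646 -0.0512  0.1347] 0.020939654292722376 [ 0.2651  0.2713 -1.7027] [[ 0.0597  0.9982  0.0009]
 [ 0.9982 -0.0597 -0.0001]
 [-0.      0.0009 -1.    ]]
tip est [ 0.4646 -0.0512  0.0557]
wrist tip [331.5283 250.6198] start [329.8189 245.6337] mid [234.2703 245.7448]
side tip [291.9293 303.8509] start [291.5018 309.0899] mid [284.5236 331.0075]
```

View pics/side6z.png

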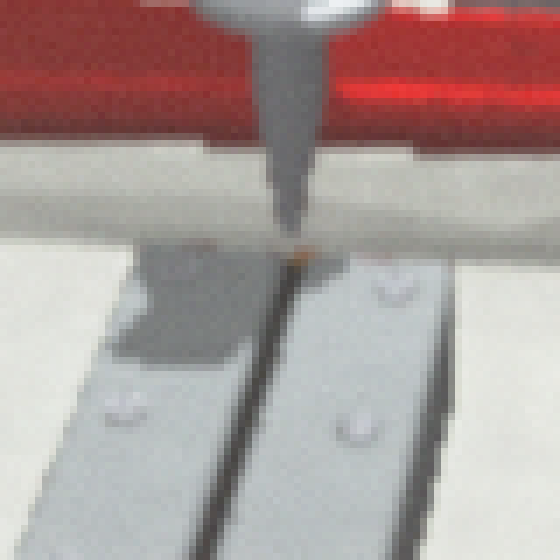

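View pics/wrist6.png

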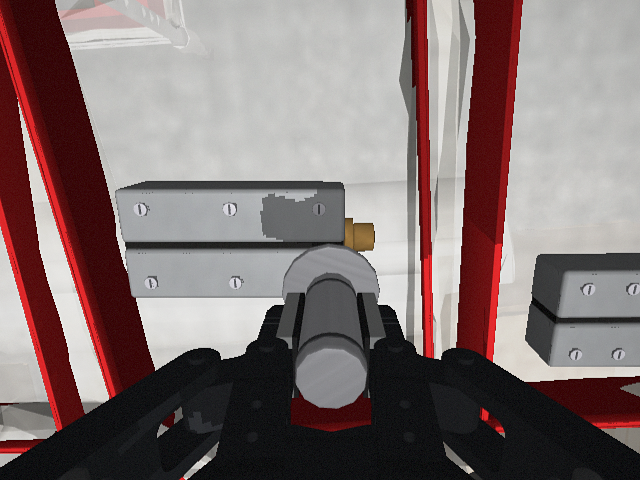

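Side view: the point is at about (291,303). It sits directly over the seam, within about 0.6 mm, and roughly 8 mm above it. I'll lower it 6 mm, back up slightly, then make the pass.

Request:
move_arm(plan=[[[1,0.15,0,0.2,0,0,0],[1,0.15,0,0.2,0,0,0],[1,0,0,0.2,0,0,0],[1,0,0,0,0,0,0],[1,0,0,0,0,0,0],[1,0,0,0,0,0,0]]])

```text
time: 7.98
eef_pos: [0.4642, -0.0482, 0.1282]
orientation: [-2.287, -2.154, 0.0]
contact_force: [0.5, 0.8, -2.0]
finger_gap: 0.0205
```

```bash
python3 l2.py 7; python3 -c "
from h import *
i=np.load('side7.npz')['img'];cv2.imwrite('pics/side7z.png',cv2.resize(i[270:350,250:330],None,fx=7,fy=7,interpolation=cv2.INTER_NEAREST))"
```

```text
7.9833 [ 0.4642 -0.0482  0.1282] 0.020521583631056665 [ 0.476   0.7549 -1.9641] [[ 0.0597  0.9982 -0.0001]
 [ 0.9982 -0.0597  0.    ]
 [ 0.     -0.0001 -1.    ]]
tip est [ 0.4642 -0.0482  0.0492]
wrist tip [331.5593 250.6182] start [324.9636 249.7085] mid [226.968  249.8244]
side tip [291.85   306.4702] start [291.5018 309.0899] mid [284.5236 331.0075]
```

View pics/side7z.png

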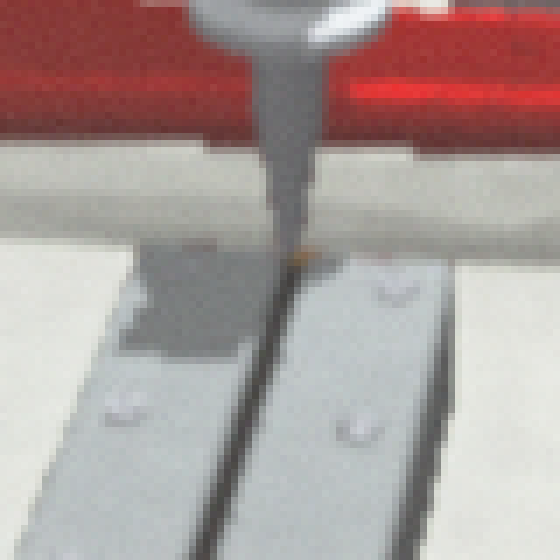

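Request:
move_arm(plan=[[[1,-0.1,0,0.02,0,0,0],[1,-0.2,0,0.02,0,0,0],[1,-0.25,0,0,0,0,0],[1,-0.25,0,0,0,0,0],[1,-0.25,0,0,0,0,0],[1,-0.25,0,0,0,0,0],[1,-0.25,0,0,0,0,0],[1,-0.25,0,0,0,0,0],[1,-0.25,0,0,0,0,0],[1,-0.25,0,0,0,0,0],[1,-0.25,0,0,0,0,0],[1,-0.25,0,0,0,0,0]]])

```text
time: 9.08
eef_pos: [0.4626, -0.0764, 0.1279]
orientation: [-2.287, -2.154, -0.0]
contact_force: [-0.3, 0.7, -1.7]
finger_gap: 0.0207
```

Request:
move_arm(plan=[[[1,-0.25,0,0,0,0,0],[1,-0.25,0,0,0,0,0],[1,-0.25,0,0,0,0,0],[1,-0.25,0,0,0,0,0],[1,-0.25,0,0,0,0,0],[1,-0.25,0,0,0,0,0],[1,-0.25,0,0,0,0,0],[1,-0.25,0,0,0,0,0],[1,-0.25,0,0,0,0,0],[1,-0.25,0,0,0,0,0],[1,-0.25,0,0,0,0,0],[1,-0.25,0,0,0,0,0]]])

```text
time: 10.08
eef_pos: [0.4607, -0.1063, 0.1279]
orientation: [-2.287, -2.154, 0.0]
contact_force: [-0.1, -0.5, -1.9]
finger_gap: 0.0208
```

```bash
python3 - <<'E'
from look import *
print(s["time"],s["eef_pos"],s["contact_force"],M.as_matrix()[:,0])
c=read_camera("side");print(proj(c,s["eef_pos"]+M.apply([0,0,.079])))
cv2.imwrite('pics/side8z.png',cv2.resize(c["img"][290:370,245:325],None,fx=7,fy=7,interpolation=cv2.INTER_NEAREST))
E
```

```text
10.0833 [ 0.4607 -0.1063  0.1279] [-0.0538 -0.4677 -1.8681] [0.0598 0.9982 0.    ]
[285.1506 327.6645]
```

View pics/side8z.png

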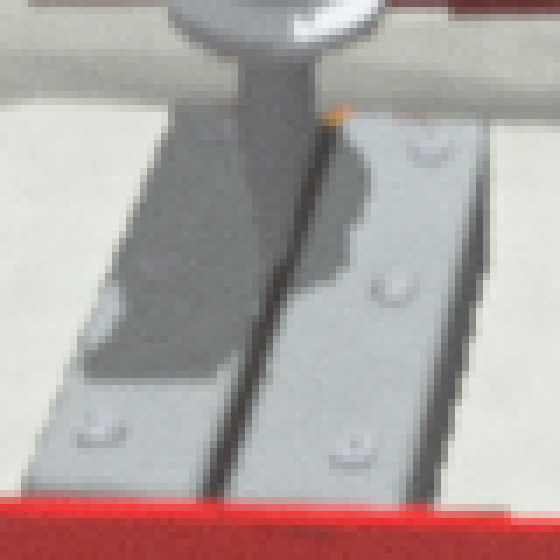

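Mid-pass, the point at about (275,262) in the crop is right on the seam. Continuing.

Request:
move_arm(plan=[[[1,-0.25,0,0,0,0,0],[1,-0.25,0,0,0,0,0],[1,-0.25,0,0,0,0,0],[1,-0.25,0,0,0,0,0],[1,-0.25,0,0,0,0,0],[1,-0.25,0,0,0,0,0],[1,-0.25,0,0,0,0,0],[1,-0.25,0,0,0,0,0],[1,-0.25,0,0,0,0,0],[1,-0.25,0,0,0,0,0],[1,-0.25,0,0,0,0,0],[1,-0.25,0,0,0,0,0]]])

```text
time: 11.13
eef_pos: [0.459, -0.1363, 0.1279]
orientation: [-2.287, -2.154, 0.0]
contact_force: [0.2, -0.2, -0.9]
finger_gap: 0.0207
```

Request:
move_arm(plan=[[[1,-0.25,0,0,0,0,0],[1,-0.25,0,0,0,0,0],[1,-0.25,0,0,0,0,0],[1,-0.25,0,0,0,0,0],[1,-0.25,0,0,0,0,0],[1,-0.25,0,0,0,0,0],[1,-0.25,0,0,0,0,0],[1,-0.25,0,0,0,0,0],[1,-0.25,0,0,0,0,0],[1,-0.25,0,0,0,0,0],[1,-0.25,0,0,0,0,0],[1,-0.25,0,0,0,0,0]]])

```text
time: 12.13
eef_pos: [0.4572, -0.1662, 0.1279]
orientation: [-2.287, -2.154, 0.0]
contact_force: [0.3, -0.3, -1.0]
finger_gap: 0.0211
```

Request:
move_arm(plan=[[[1,-0.25,0,0,0,0,0],[1,-0.25,0,0,0,0,0],[1,-0.2,0,0,0,0,0],[1,-0.1,0,0,0,0,0],[1,0,0,0,0,0,0]]])

```text
time: 12.55
eef_pos: [0.4567, -0.1743, 0.1279]
orientation: [2.287, 2.154, -0.0]
contact_force: [-0.0, 0.3, -0.6]
finger_gap: 0.0207
```

```bash
python3 - <<'E'
from look import *
print(s["time"],s["eef_pos"],s["contact_force"],M.as_matrix()[:,0])
c=read_camera("side");print(proj(c,s["eef_pos"]+M.apply([0,0,.079])))
cv2.imwrite('pics/side9z.png',cv2.resize(c["img"][290:370,245:325],None,fx=7,fy=7,interpolation=cv2.INTER_NEAREST))
E
```

```text
12.55 [ 0.4567 -0.1743  0.1279] [-0.0275  0.2528 -0.602 ] [ 0.0602  0.9982 -0.0001]
[275.8448 356.8199]
```

View pics/side9z.png

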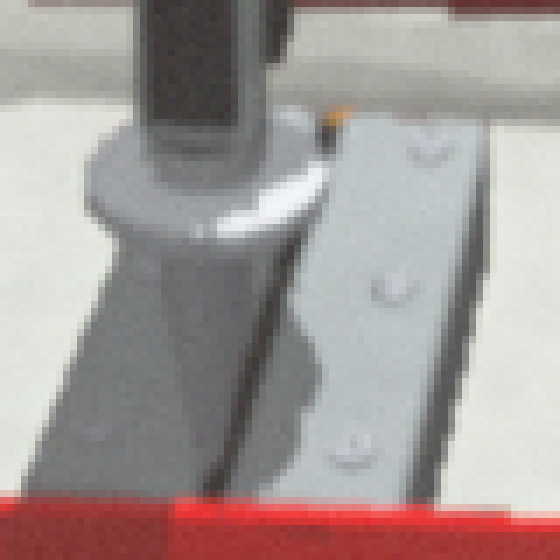

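The point is at about (213,470) in the crop, on the seam near the plain end. The pass is complete, so I'll lift and return.

Request:
move_arm(plan=[[[1,0,0,-0.5,0,0,0],[1,0,0,-1,0,0,0],[1,0,0,-1.5,0,0,0],[1,0,0,-1.5,0,0,0],[1,0,0,-1.5,0,0,0],[1,0,0,-0.8,0,0,0],[1,0.5,0.05,0,0,0,0],[1,1,0.11,0,0,0,0],[1,2,0.22,0,0,0,0],[1,3,0.33,0,0,0,0],[1,3,0.33,0,0,0,0],[1,3,0.33,0,0,0,0]]])

```text
time: 13.6
eef_pos: [0.477, -0.0477, 0.1949]
orientation: [-2.285, -2.153, 0.002]
contact_force: [0.1, -0.4, -1.0]
finger_gap: 0.0206
```

Request:
move_arm(plan=[[[1,3,0.33,0,0,0,0],[1,3,0.33,0,0,0,0],[1,3,0.33,0,0,0,0],[1,3,0.33,0,0,0,0],[1,3,0.33,0,0,0,0],[1,3,0.33,0,0,0,0],[1,3,0.33,0,0,0,0],[1,3,0.33,0,0,0,0],[1,3,0.33,0,0,0,0],[1,3,0.33,0,0,0,0],[1,3,0.33,0,0,0,0],[1,2,0.22,0,0,0,0]]])

```text
time: 14.6
eef_pos: [0.5352, 0.3017, 0.1946]
orientation: [-2.281, -2.156, 0.001]
contact_force: [-0.1, 0.7, -0.6]
finger_gap: 0.0209
```

Request:
move_arm(plan=[[[1,1.5,0.16,0,0,0,0],[1,0.7,0.08,0,0,0,0],[1,0,0,0,0,0,0],[1,0,0,0,0,0,0],[1,0,0,0,0,0,0]]])

```text
time: 15.02
eef_pos: [0.5411, 0.3168, 0.1955]
orientation: [2.288, 2.151, -0.002]
contact_force: [-0.6, -0.3, -0.9]
finger_gap: 0.0207
```

```bash
python3 - <<'E'
from look import *
print(s["time"],s["eef_pos"],s["contact_force"],M.as_matrix(),d([.5438,.3343,.196]))
c=read_camera("side");print(proj(c,s["eef_pos"]+M.apply([0,0,.079])))
cv2.imwrite('pics/side10z.png',cv2.resize(c["img"][150:240,300:390],None,fx=6,fy=6,interpolation=cv2.INTER_NEAREST))
c=read_camera("wrist");cv2.imwrite('pics/w10.png',c["img"])
E
```

```text
15.0167 [0.5411 0.3168 0.1955] [-0.6043 -0.2783 -0.913 ] [[ 0.0617  0.9981 -0.0005]
 [ 0.9981 -0.0617 -0.0017]
 [-0.0017 -0.0004 -1.    ]] [ 1.7616  0.1634 -0.0547]
[344.3482 195.3184]
```

View pics/side10z.png

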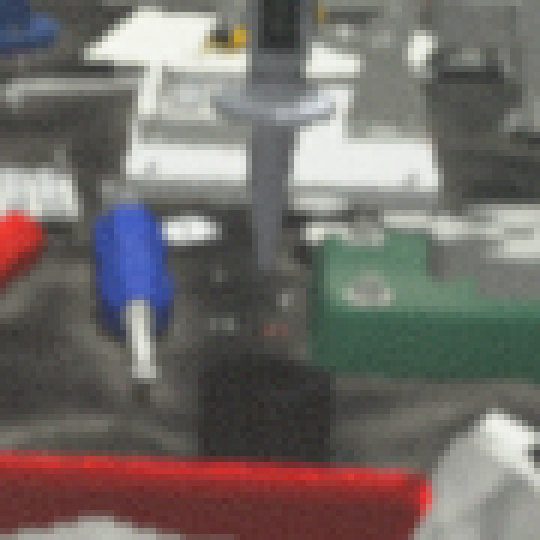

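View pics/w10.png

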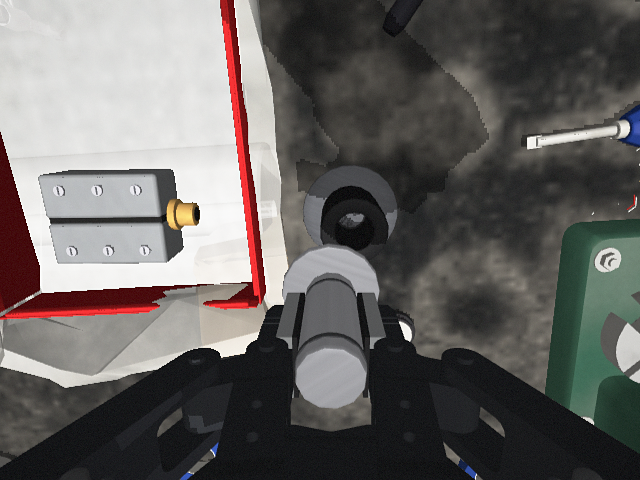

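Request:
move_arm(plan=[[[1,0.6,0.06,0,0,0,0],[1,0.7,0.06,0,0,0,0],[1,0.45,0.04,0,0,0,0],[1,0,0,0,0,0,0],[1,0,0,0,0,0,0],[1,0,0,0,0,0,0]]])

```text
time: 15.62
eef_pos: [0.5434, 0.3363, 0.1957]
orientation: [2.286, 2.154, -0.001]
contact_force: [0.4, 0.3, -1.2]
finger_gap: 0.0211
```

```bash
python3 - <<'E'
from look import *
print(s["time"],s["eef_pos"],s["contact_force"],M.as_matrix()[:,2],d([.5438,.3343,.196]))
c=read_camera("wrist");a=np.load("wrist4.npz")["img"]
f=lambda i:cv2.resize(i[150:260,270:390],None,fx=3,fy=3)
cv2.imwrite('pics/w11.png',np.hstack([f(a),f(c["img"])]))
E
```

```text
15.6167 [0.5434 0.3363 0.1957] [ 0.4316  0.3253 -1.1692] [-0.0003 -0.0003 -1.    ] [-0.1965  0.0489 -0.0274]
```

View pics/w11.png

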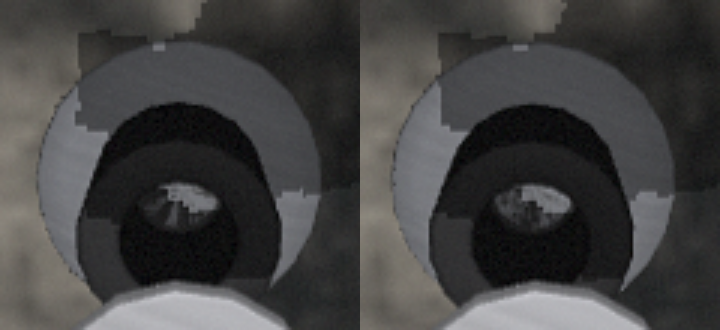

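Request:
move_arm(plan=[[[1,-0.2,0.04,0,0,0,0],[1,0,0,0.5,0,0,0],[1,0,0,1,0,0,0],[1,0,0,1,0,0,0],[1,0,0,1,0,0,0],[1,0,0,0.5,0,0,0],[1,0,0,0,0,0,0],[1,0,0,0,0,0,0]]])

```text
time: 16.33
eef_pos: [0.5434, 0.3341, 0.1551]
orientation: [-2.286, -2.154, 0.002]
contact_force: [-0.1, 0.1, -0.4]
finger_gap: 0.0206
```

```bash
python3 - <<'E'
from look import *
print(s["time"],s["eef_pos"],s["contact_force"],M.as_matrix()[:,2],d([.5438,.3343,.092]))
c=read_camera("side");print(proj(c,s["eef_pos"]+M.apply([0,0,.079])))
cv2.imwrite('pics/side12z.png',cv2.resize(c["img"][150:240,300:390],None,fx=6,fy=6,interpolation=cv2.INTER_NEAREST))
E
```

```text
16.3333 [0.5434 0.3341 0.1551] [-0.099   0.0904 -0.426 ] [-0.0013 -0.0006 -1.    ] [0.0251 0.0439 6.3071]
[344.555  210.1883]
```

View pics/side12z.png

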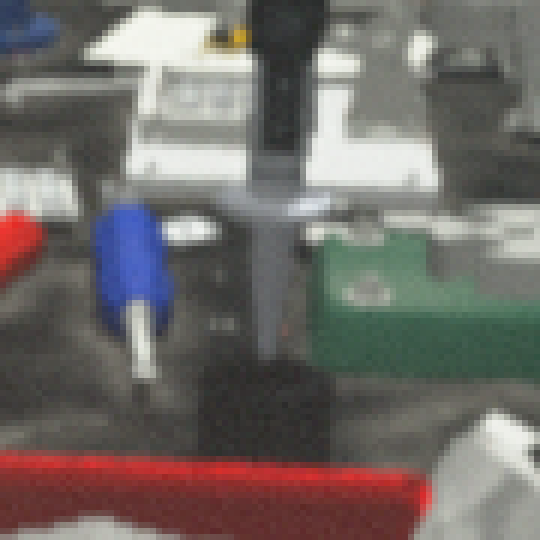

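Request:
move_arm(plan=[[[1,0.02,0.03,0.5,0,0,0],[1,0,0,0.8,0,0,0],[1,0,0,0.8,0,0,0],[1,0,0,0.8,0,0,0],[1,0,0,0.8,0,0,0],[1,0,0,0.8,0,0,0],[1,0,0,0.8,0,0,0],[1,0,0,0.4,0,0,0],[1,0,0,0.1,0,0,0],[1,0,0,0,0,0,0],[1,0,0,0,0,0,0]]])

```text
time: 17.3
eef_pos: [0.5443, 0.3347, 0.0982]
orientation: [-2.287, -2.154, -0.001]
contact_force: [-0.8, -1.1, -1.1]
finger_gap: 0.0204
```

Request:
move_arm(plan=[[[1,0,0,0.2,0,0,0],[1,0,0,0.2,0,0,0],[1,0,0,0.1,0,0,0],[1,0,0,0.1,0,0,0],[1,0,0,0,0,0,0],[1,0,0,0,0,0,0]]])

```text
time: 17.8
eef_pos: [0.5441, 0.3344, 0.0918]
orientation: [-2.287, -2.154, 0.0]
contact_force: [0.3, 0.2, -0.7]
finger_gap: 0.0208
```

```bash
python3 - <<'E'
from look import *
print(s["time"],s["eef_pos"],s["contact_force"],M.as_matrix()[:,2])
c=read_camera("side")
cv2.imwrite('pics/side13z.png',cv2.resize(c["img"][150:240,300:390],None,fx=6,fy=6,interpolation=cv2.INTER_NEAREST))
E
```

```text
17.8 [0.5441 0.3344 0.0918] [ 0.3007  0.1825 -0.6804] [-0.0001 -0.     -1.    ]
```

View pics/side13z.png

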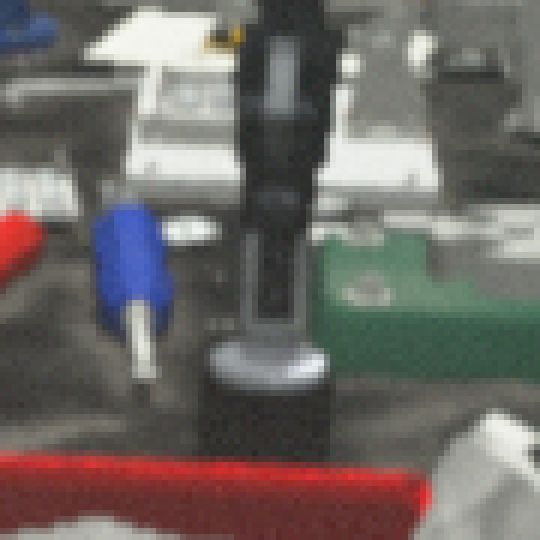

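Nearly seated, with no contact force yet. I'll lower a little at a time until it touches.

Request:
move_arm(plan=[[[1,0,0,0.05,0,0,0],[1,0,0,0.05,0,0,0],[1,0,0,0,0,0,0],[1,0,0,0,0,0,0]]])

```text
time: 18.18
eef_pos: [0.5442, 0.3345, 0.091]
orientation: [2.287, 2.154, 0.0]
contact_force: [0.5, -0.5, 0.2]
finger_gap: 0.0209
```

Request:
move_arm(plan=[[[1,0,0,0.05,0,0,0],[1,0,0,0,0,0,0],[1,0,0,0,0,0,0]]])

```text
time: 18.43
eef_pos: [0.5442, 0.3345, 0.091]
orientation: [2.287, 2.154, 0.0]
contact_force: [-1.7, -0.9, 5.8]
finger_gap: 0.0206
```

Seated, with 5.8 N of contact. Releasing.

Request:
move_arm(plan=[[[2.4,0,0,0,0,0,0],[3,0,0,0,0,0,0],[4,0,0,0,0,0,0],[5,0,0,0,0,0,0],[5,0,0,0,0,0,0],[5,0,0,0,0,0,0],[5,0,0,0,0,0,0],[5,0,0,0,0,0,0]]])

```text
time: 19.1
eef_pos: [0.5441, 0.3345, 0.0903]
orientation: [-2.287, -2.154, 0.0]
contact_force: [-1.2, 0.8, 0.3]
finger_gap: 0.0497
```

Request:
move_arm(plan=[[[5,0,0,-0.5,0,0,0],[5,0,0,-1,0,0,0],[5,0,0,-1.5,0,0,0],[5,0,0,-2,0,0,0],[5,0,0,-2,0,0,0],[5,0,0,-2,0,0,0],[5,0,0,-2,0,0,0],[5,0,0,-1.5,0,0,0],[5,0,0,-0.5,0,0,0],[5,0,0,0,0,0,0],[5,0,0,0,0,0,0]]])

```text
time: 20.02
eef_pos: [0.5441, 0.3343, 0.2205]
orientation: [2.287, 2.154, 0.0]
contact_force: [0.0, -0.1, -1.2]
finger_gap: 0.05
```

```bash
python3 - <<'E'
from look import *
print(s["time"],s["eef_pos"],s["contact_force"],s["finger_gap"],s["dq"])
c=read_camera("side"); a=c["img"][150:240,300:390]; w=read_camera("wrist")
cv2.imwrite('pics/f.png',np.hstack([cv2.resize(a,(480,480),interpolation=0),w["img"][:480,160:480]]))
b=np.load("side0.npz")["img"]; print(abs(c["img"][178:225,330:360].astype(int)-b[178:225,330:360]).mean())
print(proj(w,[.5435,.3335,.137]))
E
```

```text
20.0167 [0.5441 0.3343 0.2205] [ 0.0356 -0.0607 -1.2233] 0.05002424086194384 [ 0.0003  0.0212  0.0061  0.0184  0.0004 -0.0019  0.0015]
5.710401891252955
[330.8548 248.7382]
```

View pics/f.png

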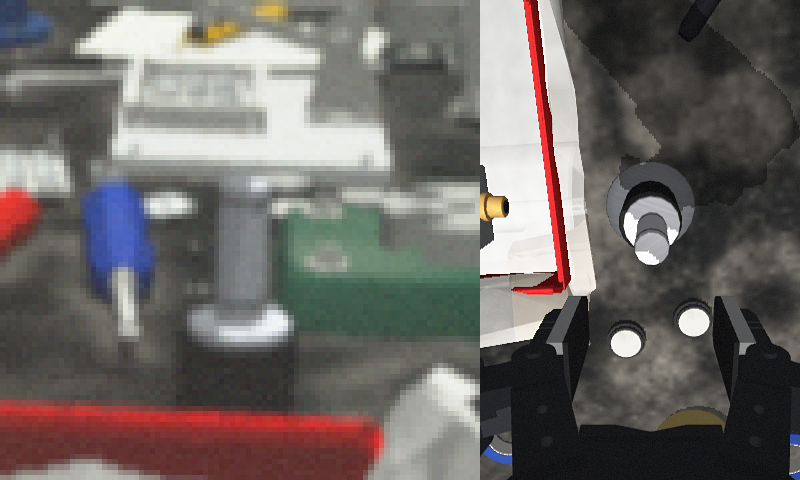

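The stylus stands upright in its stand with the collar flat on the tube, and the gripper is clear above it. Handing in.

```bash
python3 -c "
from station import *
print(job_done())"
```

```text
the job is handed in; nothing more can be done
None
```

I took the stylus out of its stand and made one pass along the whole joint of the longer housing. The pass ran from the gland end to the plain end at about 3 cm/s. I then put the stylus back and let go. The robot's clock read about 20 s at the end, and I've handed the job in.

- **Pass:** it ran from about 4 mm before my measured seam start to about 3 mm past its end. Arm height held steady to within 0.3 mm, and there was no sign of contact force. In the side view the point was on the joint line at the start, middle and end.
- **Height above the joint:** by the arm's own position the point was about 2 mm above. The side camera suggested up to about 2–3 mm more at the start of the pass and about 1 mm more midway. It also reads other known heights 1–2 mm high, so I trusted the arm reading.
- **Sideways position:** the cameras differed by up to 2 mm on where the stylus axis sat in the gripper. I used a value in between, and the close-up side views agreed with it.
- **Housing length:** the cameras measured the top edge as 137–140 mm, not the given 144 mm. I centred the pass on the measured middle and used the given 120 mm path length.
- **Return:** the stylus seated with about 6 N of contact. The last pictures show it upright with its collar flat on the stand, and the open gripper clear above it.

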